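Hook the dropped clamp strap out from behind the drive guard

TASK

A clamp strap has dropped behind the fixed guard of the rotary table and lies against the back of the bay, out of the hand's reach. Take the hooked rod from its rest, feel its point down into one of the strap's holes under the guard, and draw the strap flat along the plate right out into the open with a light touch: the wire is thin and the plate polished, so never press or pull hard. Then put the hook back on its rest as it lay, leaving everything else where it is.

Things in the scene. Friction and masses are not known exactly. Their poses are not given: they have to be found in the camera images.
- strap: the dropped clamp strap: black steel bar 64 x 28 x 6 mm, about 70 g, two round through holes 11 mm across on its centre line, 18 mm either side of its middle, lightly chamfered. Origin: centre of its underside; x along its length, z up. It starts flat on the plate in the bay, x within 0.3 rad of the guard's x, its far end within 5 mm of the bay's back, so nothing fits behind it.
- guard: motorised rotary table with fixed guard over its drive bay. Origin: on the plate, middle of the guard's front face; x points into the bay, y along the front, z up. Bay 105 mm deep (solid gear housing behind), 200 mm wide. Front: sheet from 64 to 88 mm over the plate, open below over the full width. Roof of bars at 83 mm; a shaft (its coupling reaches down to 66 mm) crosses at x 93. Housing, disc and fixture rise to 158 mm.
- cheek_left (a point): front edge of the inner face of the guard's left cheek, 30 mm above the plate, at y = +100 mm in the guard's frame. The cheek is a rigid sheet 4 mm thick that runs straight in along the guard's x from its front (x = 0) to x = 105 mm and from the plate to the roof.
- cheek_right (a point): the same for the right cheek, at y = -100 mm in the guard's frame. The motor (90 mm long) juts out from the outer side of this cheek, 25 mm and more above the plate.
- hook: the hooked rod; the pose is its handle's: flat-sided wood, 100 long, 22 wide, 26 mm high. Origin: centre of its underside; x along it towards the wire, z up. Then a brass ferrule and a 5 mm steel wire with its end turned down. 0.155 kg, balance about 28 mm ahead of the origin. Grip it across the handle at the origin, between the rest's uprights, which are 78 mm apart.
- hook_root (a point): where the wire is bent, on the handle's axis at x = 56, z = 13 mm in the hook's frame. Were the wire straight, the turned-down leg would stand 94 mm ahead of here (x = 150 mm) with its round lower end 31 mm lower (18 mm below the handle's underside). But it is bent here, differently each time: the point lies up to 19 mm to either side and 8 mm up or down, not shown in any pose; it does not give under light load.
- rest: the hook's rest, fixed: base 110 x 70 x 6 mm, two uprights 8 mm thick at x = -43 and +43 mm, each with a saddle 30 mm above the base's underside and 44 mm wide between horns that rise to 42 mm. Origin: centre of its underside; x along the lying hook, towards its point. The hook starts lying in both saddles, its origin over the rest's within 7 mm, and goes back the same way.
- plate: the polished steel inspection plate, 580 x 1100 x 12 mm, fixed flat on the bench. Origin: centre of its underside; its top, on which all stands, is 12 mm above that. z up.
- blade: bystander: turbine blade lying on the plate, about 170 x 58 x 46 mm
- torch: bystander: inspection torch, 127 x 36 x 36 mm
- spray_can: bystander: upright spray can, 54 mm across, 150 mm tall
- loupe: bystander: magnifying loupe, 42 mm across, 30 mm tall
- nut_large: bystander: hexagon nut, 30 mm across flats, 16 mm high
- nut_small: bystander: hexagon nut, 24 mm across flats, 13 mm high
- spacer: bystander: aluminium spacer ring, 38 mm across, 12 mm high
Mind the look-alikes: they are no part of the job. There is more than one size of the hook; the job needs the larger.

How it is judged:
By the outcome, as a careful person would: the job done as asked, in the order asked, and still so for the second after the job is handed in, with the robot touching nothing.
It also fails if it takes over 51 s, if anything falls off the work surface, if the arm or the gripper's body presses on something with over 40 N, if the wrist force passes 120 N, or if a joint passes its speed limit or range.

ROBOT

A 6-joint arm with a two-finger parallel gripper is mounted at the origin on the work surface. World frame = base frame: x ahead of the robot, y to its left, z up, the work surface at z = 0. Lengths are in m, angles in rad, forces in N, time in s.
With the tool pointing down it reaches from about 0.35 to 0.85 m from the base axis. Payload 8.1 kg.
Tool frame: the origin (TCP) lies at the centre of the arm's flange, where the gripper is bolted on; the fingertips stand 186 mm ahead of it and the grasp point (between the pads) lies 167 mm ahead of it; z points along the fingers, y is the line along which they close (so a half turn about z gives the same grasp; the last joint's range is limited). The gripper opens to 93 mm and grips with 3 to 60 N. Pads are 15 mm wide; open, the fingers measure 128 mm over their backs; the gripper's body (75 mm by 188 mm) begins 65 mm behind the grasp point.
Start: joints at [1.13, 0.13, 1.488, -0, 1.523, -0.085], TCP at [0.209, 0.562, 0.405] pointing down, gripper open.
Joint ranges: [-2.96, 2.96], [-0.89, 2.26], [0.02, 2.5], [-1.34, 4.48], [0, 2.73], [-2.66, 2.66]. Speed limits (rad/s): [2.39, 2.39, 2.79, 3.14, 3.14, 3.14].

INTERFACE

Orientations are given as a rotation vector (axis times angle).
In Python, from plant import read_state, read_camera, camera_params, robot gives the robot as it stands.
- The arm moves only by the tool carry_out, never from a script. Its argument "targets" is a list of rows, each an object of numbers: "hand": the opening in per cent of the stroke, from 0 (shut) to 100 (fully open); "x", "y", "z": the shift along the tool's x, y, z in m; "ax", "ay", "az": the turn, a rotation vector about the tool's x, y, z in rad. In form: [{"hand": .., "x": .., "y": .., "z": .., "ax": .., "ay": .., "az": ..}, ...]. A call has 1 to 8 rows; each row is the pose to reach, as a shift and turn from the pose commanded when the call began, along the tool's axes at that moment; what a row does not reach only later rows make up. A row lasts 1/8 s, in which the tool goes at most 62.5 mm and 10.7 degrees, less where a joint would pass 70% of its speed; a pose out of reach is approached as far as the arm can. A call with a gripper value outside its range is refused whole. The fingers move at their own pace and stop on an object; "newtons" is the grip in N (left out, the last holds). Time passes only in rows, so rows that repeat a pose let the fingers close. It gives the time, the measured TCP pose, the force, the opening and the grip force at its end, in the units of the state.
- read_state(): the state, without advancing time (a new reading comes with each control period).
- read_camera(name): name is "scene" or "side" or "wrist"; returns (picture, depth): 384x512x3 uint8, blue, green, red; 384x512 float32, m along the optical axis (not along the pixel's ray), 0 where there is no reading.
- camera_params(name): a dict with "fx", "fy", "cx", "cy" (pixels), "k1" (the pictures are not rectified: a ray, as slopes to the right and down, at radius r is drawn at 1 + k1 r^2 times it, then the intrinsics apply), "position" and "rotation" of the camera in the world. Camera axes: x right, y up, looking along -z (the intrinsics and any distortion apply to the point x, -y, -z); pixel columns grow to the right and rows downward; lengths in m; the calibration is good to about 2 mm. A picture is of the moment at which its call begins: read the wrist's pose just before it. camera_params takes no time and is no camera call; for the wrist camera it gives the pose at the moment of the call.
- robot.close_job(): hands the job in; it is judged then, once.
The state is a dict: "t": time; "q": joint angles; "dq": joint speeds; "joint_torque": joint torques, N m; "tool_pos": TCP position; "orientation": TCP orientation; "force": force on the tool from outside, world axes, zero at the start; "wrist_torque": the same for the moment, N m; "opening": finger opening in m; "gripper_force": force on a finger pad.
Only numpy, scipy, OpenCV 4.12 (cv2) and the standard library are available. Lean on these libraries where they do the work, as an engineer would, in place of code of your own. Each camera call takes 0.05 s, during which the arm holds its last target. There are 200 camera calls.

## Working session

There is one attempt and no reset: what is moved stays moved. The work goes in short steps, Python scripts to look and compute and a tool call to move; the robot and the scene stay as the last step left them, time stands still between calls to the robot, and variables do not carry over. Pictures are saved under pics/ and viewed, at most 10 in all, crops included, and the job is handed in when it is done.

Besides the shell and the picture viewer there is one more tool, called after "Call:" by a JSON object that holds its "fn" and its "kwargs", one argument or row to a line. carry_out: Moves the arm, as the interface text tells. Its arguments: {"type":"object","properties":{"targets":{"type":"array","items":{"type":"object","properties":{"hand":{"type":"number"},"x":{"type":"number"},"y":{"type":"number"},"z":{"type":"number"},"ax":{"type":"number"},"ay":{"type":"number"},"az":{"type":"number"}}}},"newtons":{"type":"number"}},"required":["targets"]}

```bash
ls; mkdir -p pics; cat > h.py <<'E'
import numpy as np, cv2
from plant import read_state, read_camera, camera_params, robot
from scipy.spatial.transform import Rotation as R
def rotm(p):
    r=np.array(p["rotation"],float)
    if r.shape==(3,3): return r
    return R.from_rotvec(r).as_matrix() if r.size==3 else R.from_quat(r).as_matrix()
def ray(p,u,v):
    xd=(u-p["cx"])/p["fx"]; yd=(v-p["cy"])/p["fy"]; x,y=xd,yd
    for _ in range(20):
        s=1+p["k1"]*(x*x+y*y); x,y=xd/s,yd/s
    return np.array(p["position"]), rotm(p)@np.array([x,-y,-1.])
def onz(p,u,v,z):
    o,d=ray(p,u,v); return o+d*(z-o[2])/d[2]
def atd(p,u,v,dep):
    o,d=ray(p,u,v); return o+d*dep
def proj(p,X):
    c=rotm(p).T@(np.array(X)-np.array(p["position"])); x,y=c[0]/-c[2],-c[1]/-c[2]
    s=1+p["k1"]*(x*x+y*y); return np.array([p["fx"]*x*s+p["cx"],p["fy"]*y*s+p["cy"]])
E
python3 - <<'E'
from h import *
s=read_state();print(s)
for n in("scene","side","wrist"):
    p=camera_params(n);im,d=read_camera(n);print(n,p)
    cv2.imwrite(f"pics/{n}0.png",im);np.savez(f"{n}0.npz",im=im,d=d,**{"p":p})
a=[cv2.imread(f"pics/{n}0.png") for n in("scene","side")]
E
```

```text
pics
{'t': 0.0, 'q': array([ 1.12961311e+00,  1.31185461e-01,  1.48924266e+00, -2.95309122e-05,
        1.52302311e+00, -8.54108723e-02]), 'dq': array([-0.00039226,  0.00264214,  0.00099076, -0.00074253, -0.00098416,
        0.00094586]), 'joint_torque': array([-5.22919217e-04, -5.59842074e+01, -4.91750658e+01,  7.67050311e-02,
        3.56122339e-02, -1.55974858e-04]), 'tool_pos': array([0.20888378, 0.56222823, 0.40369274]), 'orientation': array([-5.55820246e-01, -3.09156919e+00,  2.83048155e-03]), 'force': array([ 0.39448945,  0.10439788, -0.02472038]), 'wrist_torque': array([ 0.01600336,  0.02103326, -0.01488741]), 'gripper_force': 0.0, 'opening': 0.09313779752872399}
scene {'fx': 448.3542743708457, 'fy': 448.3542743708457, 'cx': 251.97935901435775, 'cy': 187.73270957529078, 'k1': -0.0018487251976934784, 'position': array([1.0903715 , 0.19988004, 0.98853662]), 'rotation': array([0.43297075, 0.51263954, 1.65133553])}
side {'fx': 419.4207190740416, 'fy': 419.4207190740416, 'cx': 256.83201615285134, 'cy': 192.19197956858605, 'k1': 0.02677103121266217, 'position': array([0.42354209, 0.99554619, 0.83829086]), 'rotation': array([ 0.04813186, -1.27320271, -2.77140284])}
wrist {'fx': 303.0291918449618, 'fy': 303.0291918449618, 'cx': 253.9558219225073, 'cy': 191.44860351560823, 'k1': 0.013231440079649567, 'position': array([0.1322862 , 0.59172155, 0.38361745]), 'rotation': array([-0.26123538, -0.17854505,  1.205986  ])}
```

View pics/scene0.png

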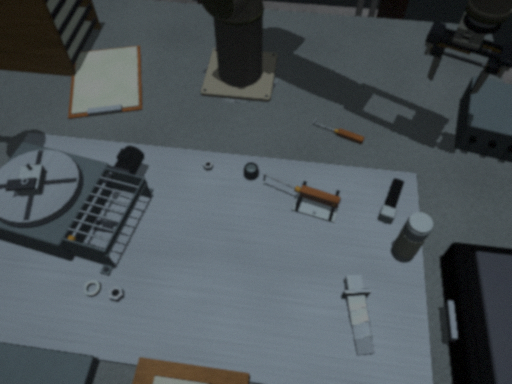

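View pics/side0.png

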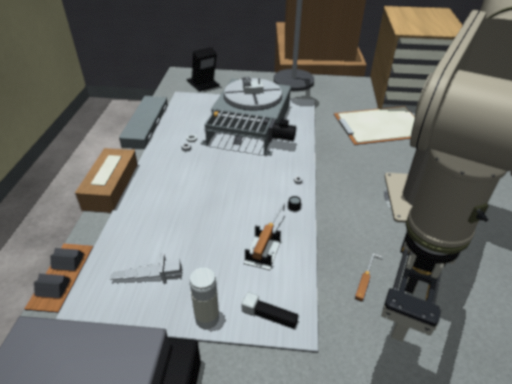

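The large hook lies on the rest at scene (317,196), orange handle with wire going left to (265,180). The small look-alike lies on the bench at (345,133). The guard's bay is around (110,220). I'll confirm these with one enlarged crop.

```bash
python3 - <<'E'
from h import *
im=cv2.imread("pics/scene0.png")
g=lambda a:np.clip(255*(a/255.)**0.5,0,255).astype(np.uint8)
A=cv2.resize(g(im[150:300,60:190]),(520,600),interpolation=cv2.INTER_CUBIC)
B=cv2.resize(g(im[115:225,255:375])[:, :],(280,257),interpolation=cv2.INTER_CUBIC)
C=np.zeros((600,800,3),np.uint8);C[:,:520]=A;C[:257,520:]=B
im2=cv2.imread("pics/side0.png");B=cv2.resize(g(im2[75:165,195:305]),(280,229),interpolation=cv2.INTER_CUBIC);C[300:529,520:]=B
cv2.imwrite("pics/c1.png",C)
p=camera_params("scene");d=np.load("scene0.npz")["d"]
for n,u,v,z in [("hand",317,195,.068),("tip",265,180,.05),("small",347,134,.01),("guardR",150,190,.012),("guardL",107,262,.012),("can",415,235,.1),("blade",358,315,.03),("loupe",251,171,.03),("plate corner",415,172,.012),("corner",432,383,.012)]:
    print(n,onz(p,u,v,z).round(3),atd(p,u,v,d[v,u]).round(3))
E
```

```text
hand [0.476 0.266 0.068] [0.478 0.266 0.071]
tip [0.435 0.133 0.05 ] [0.409 0.131 0.013]
small [0.217 0.343 0.01 ] [0.223 0.342 0.017]
guardR [ 0.481 -0.165  0.012] [ 0.483 -0.163  0.016]
guardL [ 0.694 -0.212  0.012] [ 0.703 -0.202  0.035]
can [0.574 0.486 0.1  ] [0.601 0.471 0.146]
blade [0.748 0.375 0.03 ] [0.748 0.375 0.028]
loupe [0.397 0.092 0.03 ] [0.404 0.093 0.039]
plate corner [0.329 0.526 0.012] [ 0.319  0.531 -0.001]
corner [0.862 0.527 0.012] [0.862 0.527 0.012]
```

View pics/c1.png

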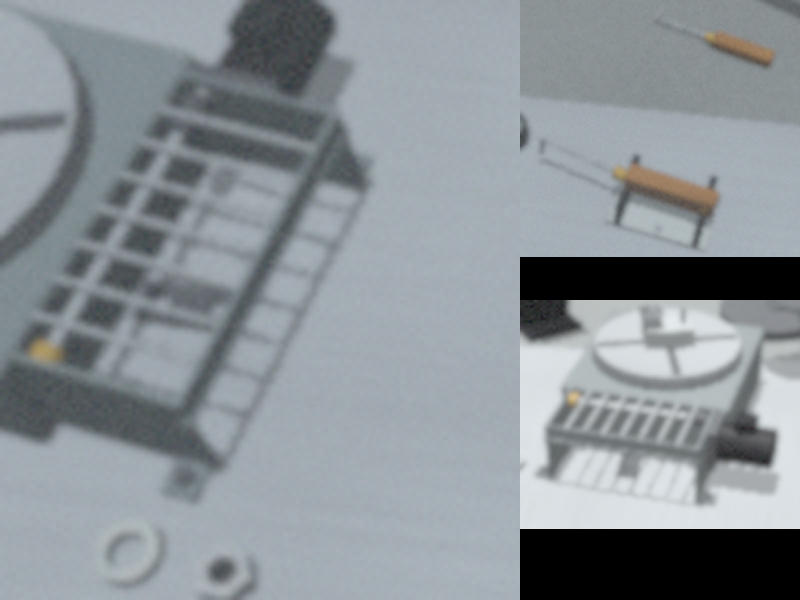

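The crop shows the strap as a dark bar under the roof at scene about (96–118, 217–227), and the bay opens to image right (+y). The larger hook is the one on the rest: its handle is about 1.4x longer than the bench one, and the bench one is not on a rest. Next I'll measure the hook and guard.

```bash
cat >> h.py <<'E'
def orange(im):
    h=cv2.cvtColor(im,cv2.COLOR_BGR2HSV); return cv2.inRange(h,(5,110,50),(20,255,255))
def blobs(m,amin=60):
    n,l,st,c=cv2.connectedComponentsWithStats(m)
    return [(c[i],st[i],l==i) for i in range(1,n) if st[i][4]>=amin]
def tf(x): # tool rotation
    return R.from_rotvec(x["orientation"])
E
python3 - <<'E'
from h import *
p=camera_params("scene");im=cv2.imread("pics/scene0.png")
for c,st,m in blobs(orange(im)):
    ys,xs=np.where(m); P=np.array([onz(p,u,v,.068)[:2] for u,v in zip(xs,ys)])
    (cx,cy),sz,a=cv2.minAreaRect((P*1000).astype(np.float32)); print(c.round(1),st[4],cx,cy,sz,a)
    if 'm'and len(P)>20:
        w,V=np.linalg.eigh(np.cov(P.T)); print(V[:,1])
for n,q in dict(R=(151.75,196),L=(115.5,266)).items(): print(n,onz(p,*q,.012).round(4))
s1,s2=(60+145/4,150+270/4),(60+235/4,150+300/4)
print(onz(p,*s1,.018),onz(p,*s2,.018))
s=read_state();print(tf(s).as_matrix().round(3))
E
```

```text
[136.6  87. ] 150 124.12403106689453 -284.1417541503906 (272.0411682128906, 51.8222770690918) 6.635653018951416
[-0.97849474 -0.20627177]
[ 74.1 105.5] 103 230.88172912597656 -455.6811828613281 (181.5860595703125, 47.1771125793457) 33.53839111328125
[-0.88860201 -0.45867904]
[349.5 134.6] 143 269.05828857421875 339.2838134765625 (76.9007568359375, 18.658594131469727) 71.54454040527344
[0.31219959 0.95001653]
[317.9 194. ] 293 470.5028076171875 265.99993896484375 (107.84513092041016, 22.56646728515625) 75.38079071044922
[0.22394127 0.97460264]
[185.4 373.1] 1628 916.733642578125 47.79022216796875 (44.21491622924805, 217.7344207763672) 7.889901638031006
[-0.06105721  0.99813427]
R [ 0.4983 -0.1552  0.012 ]
L [ 0.7014 -0.1884  0.012 ]
[ 0.58319215 -0.27455561  0.018     ] [ 0.59643028 -0.21185688  0.018     ]
[[-0.937  0.348 -0.001]
 [ 0.348  0.937 -0.001]
 [ 0.    -0.001 -1.   ]]
```

Call:
{"fn": "carry_out", "kwargs": {
  "targets": [
    {"x": -0.348,"y": -0.186,"z": 0.084,"az": 1.469,"hand": 100},
    {"x": -0.348,"y": -0.186,"z": 0.084,"az": 1.469,"hand": 100},
    {"x": -0.348,"y": -0.186,"z": 0.084,"az": 1.469,"hand": 100},
    {"x": -0.348,"y": -0.186,"z": 0.084,"az": 1.469,"hand": 100},
    {"x": -0.348,"y": -0.186,"z": 0.084,"az": 1.469,"hand": 100},
    {"x": -0.348,"y": -0.186,"z": 0.084,"az": 1.469,"hand": 100},
    {"x": -0.348,"y": -0.186,"z": 0.084,"az": 1.469,"hand": 100},
    {"x": -0.348,"y": -0.186,"z": 0.084,"az": 1.469,"hand": 100}
  ]
}}

```text
schema error: expected keys hand, x, y, z, ax, ay, az
```

```bash
python3 - <<'E'
from h import *
import time
s=read_state();p=camera_params("wrist");im,d=read_camera("wrist")
print(s["t"],s["tool_pos"],tf(s).as_matrix().round(4),s["q"].round(3))
cv2.imwrite("pics/w1.png",im)
for c,st,m in blobs(orange(im),300):
    ys,xs=np.where(m); P=np.array([onz(p,u,v,.068)[:2] for u,v in zip(xs,ys)])
    r=cv2.minAreaRect((P*1000).astype(np.float32)); w,V=np.linalg.eigh(np.cov(P.T));print(c,st,r,V[:,1],np.median(d[m]))
E
```

```text
0.15 [0.20888852 0.56227912 0.40392782] [[-9.374e-01  3.483e-01 -6.000e-04]
 [ 3.483e-01  9.374e-01 -1.300e-03]
 [ 1.000e-04 -1.400e-03 -1.000e+00]] [ 1.13   0.131  1.489 -0.     1.523 -0.085]
[107.24468085 229.07092199] [ 73 222  66  15 846] ((206.47056579589844, 384.793701171875), (73.9621353149414, 16.75325584411621), 71.30664825439453) [0.32650589 0.94519517] 0.3999313
[446.97560976 318.27743902] [436 291  19  55 328] ((458.9741516113281, 723.306640625), (18.475513458251953, 83.42760467529297), 85.49504852294922) [-0.99883116  0.04833553] 0.07477638
```

View pics/w1.png

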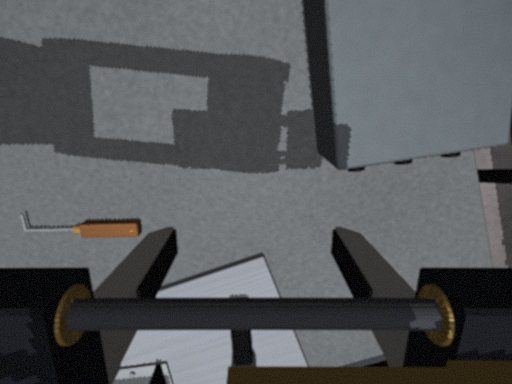

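The move was refused because all the keys are required. The picture is from the start pose and shows only the small look-alike hook at (107,229).

Call:
{"fn": "carry_out", "kwargs": {
  "targets": [
    {"x": -0.348,"y": -0.186,"z": 0.084,"ax": 0,"ay": 0,"az": 1.469,"hand": 100},
    {"x": -0.348,"y": -0.186,"z": 0.084,"ax": 0,"ay": 0,"az": 1.469,"hand": 100},
    {"x": -0.348,"y": -0.186,"z": 0.084,"ax": 0,"ay": 0,"az": 1.469,"hand": 100},
    {"x": -0.348,"y": -0.186,"z": 0.084,"ax": 0,"ay": 0,"az": 1.469,"hand": 100},
    {"x": -0.348,"y": -0.186,"z": 0.084,"ax": 0,"ay": 0,"az": 1.469,"hand": 100},
    {"x": -0.348,"y": -0.186,"z": 0.084,"ax": 0,"ay": 0,"az": 1.469,"hand": 100},
    {"x": -0.348,"y": -0.186,"z": 0.084,"ax": 0,"ay": 0,"az": 1.469,"hand": 100},
    {"x": -0.348,"y": -0.186,"z": 0.084,"ax": 0,"ay": 0,"az": 1.469,"hand": 100}
  ]
}}

```text
t: 1.2
tool_pos: [0.4715, 0.2647, 0.3197]
orientation: [2.494, 1.911, -0.003]
force: [-0.7, 0.4, 0.2]
opening: 0.0933
gripper_force: 0.0
```

```bash
python3 - <<'E'
from h import *
s=read_state();p=camera_params("wrist");im,d=read_camera("wrist")
print(s["t"],s["tool_pos"],tf(s).as_matrix().round(4),s["q"].round(3))
cv2.imwrite("pics/w2.png",im)
for c,st,m in blobs(orange(im),300):
    ys,xs=np.where(m); P=np.array([onz(p,u,v,.068)[:2] for u,v in zip(xs,ys)])
    r=cv2.minAreaRect((P*1000).astype(np.float32)); w,V=np.linalg.eigh(np.cov(P.T));print(c,st,r,V[:,1],np.median(d[m]))
E
```

```text
1.2 [0.47151757 0.26470932 0.3197435 ] [[ 2.601e-01  9.656e-01 -1.200e-03]
 [ 9.656e-01 -2.601e-01 -1.000e-03]
 [-1.300e-03 -9.000e-04 -1.000e+00]] [ 0.417  0.028  1.753 -0.     1.362  0.68 ]
[248.78898196 191.85856959] [ 233  132   31  130 3104] ((467.72979736328125, 269.40570068359375), (109.39068603515625, 22.85665512084961), 74.92727661132812) [0.24500235 0.96952248] 0.24217951
```

View pics/w2.png

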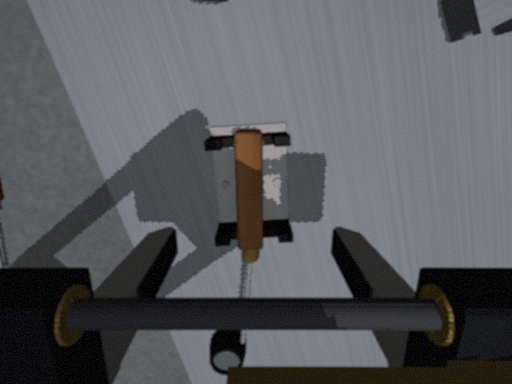

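The hook handle is at (248,192), centred between the uprights at rows 142 and 232. The wire runs down past the loupe at (228,345). Descending and gripping.

Call:
{"fn": "carry_out", "kwargs": {
  "targets": [
    {"x": 0.0023,"y": -0.0029,"z": 0.05,"ax": 0,"ay": 0,"az": 0,"hand": 100},
    {"x": 0.0023,"y": -0.0029,"z": 0.085,"ax": 0,"ay": 0,"az": 0,"hand": 100},
    {"x": 0.0023,"y": -0.0029,"z": 0.098,"ax": 0,"ay": 0,"az": 0,"hand": 100},
    {"x": 0.0023,"y": -0.0029,"z": 0.098,"ax": 0,"ay": 0,"az": 0,"hand": 50},
    {"x": 0.0023,"y": -0.0029,"z": 0.098,"ax": 0,"ay": 0,"az": 0,"hand": 15},
    {"x": 0.0023,"y": -0.0029,"z": 0.098,"ax": 0,"ay": 0,"az": 0,"hand": 15},
    {"x": 0.0023,"y": -0.0029,"z": 0.098,"ax": 0,"ay": 0,"az": 0,"hand": 15},
    {"x": 0.0023,"y": -0.0029,"z": 0.098,"ax": 0,"ay": 0,"az": 0,"hand": 15}
  ],
  "newtons": 40
}}

```text
t: 2.25
tool_pos: [0.4683, 0.2699, 0.2232]
orientation: [2.485, 1.922, 0.001]
force: [0.3, -1.0, -0.3]
opening: 0.0475
gripper_force: 0.0
```

Call:
{"fn": "carry_out", "kwargs": {
  "targets": [
    {"x": 0,"y": 0,"z": 0,"ax": 0,"ay": 0,"az": 0,"hand": 15},
    {"x": 0,"y": 0,"z": 0,"ax": 0,"ay": 0,"az": 0,"hand": 15},
    {"x": 0,"y": 0,"z": 0,"ax": 0,"ay": 0,"az": 0,"hand": 15},
    {"x": 0,"y": 0,"z": 0,"ax": 0,"ay": 0,"az": 0,"hand": 15},
    {"x": 0,"y": 0,"z": 0,"ax": 0,"ay": 0,"az": 0,"hand": 15}
  ]
}}

```text
t: 2.88
tool_pos: [0.4681, 0.2698, 0.2227]
orientation: [2.485, 1.922, -0.0]
force: [-0.6, -0.7, 0.4]
opening: 0.0217
gripper_force: 40.0
```

```bash
python3 - <<'E'
from h import *
s=read_state();print(s["t"],s["tool_pos"],s["orientation"],s["force"],s["wrist_torque"],s["opening"],s["gripper_force"])
E
```

```text
2.875 [0.46813419 0.26979383 0.22267308] [ 2.48488835e+00  1.92221121e+00 -2.12261818e-04] [-0.56515852 -0.71618365  0.39205831] [-0.0358368   0.02638173 -0.04508725] 0.021702946690907006 39.986339807510376
```

Gripped. I'll lift straight up and carry it to in front of the guard, to measure the point and look into the bay.

Call:
{"fn": "carry_out", "kwargs": {
  "targets": [
    {"x": 0,"y": 0,"z": -0.03,"ax": 0,"ay": 0,"az": 0,"hand": 15},
    {"x": 0,"y": 0,"z": -0.08,"ax": 0,"ay": 0,"az": 0,"hand": 15},
    {"x": -0.04,"y": 0.05,"z": -0.11,"ax": 0,"ay": 0,"az": -0.094,"hand": 15},
    {"x": -0.08,"y": 0.1,"z": -0.12,"ax": 0,"ay": 0,"az": -0.094,"hand": 15},
    {"x": -0.12,"y": 0.15,"z": -0.12,"ax": 0,"ay": 0,"az": -0.094,"hand": 15},
    {"x": -0.1655,"y": 0.2,"z": -0.12,"ax": 0,"ay": 0,"az": -0.094,"hand": 15},
    {"x": -0.1655,"y": 0.218,"z": -0.12,"ax": 0,"ay": 0,"az": -0.094,"hand": 15},
    {"x": -0.1655,"y": 0.218,"z": -0.12,"ax": 0,"ay": 0,"az": -0.094,"hand": 15}
  ]
}}

```text
t: 3.88
tool_pos: [0.6386, 0.0528, 0.3419]
orientation: [-2.395, -2.033, 0.001]
force: [0.2, 0.5, -1.7]
opening: 0.0215
gripper_force: 40.0
```

```bash
python3 - <<'E'
from h import *
s=read_state();print(s["t"],s["tool_pos"],s["orientation"],s["force"],s["wrist_torque"],s["opening"])
T=tf(s).as_matrix();print(T.round(3))
out=np.zeros((600,800,3),np.uint8)
for i,n in enumerate(("scene","side")):
    im,d=read_camera(n);cv2.imwrite(f"pics/{n}1.png",im);p=camera_params(n)
    tip=s["tool_pos"]+T@np.array([-.15,0,.167+.031]);gp=s["tool_pos"]+T@np.array([-.0,0,.167]); u=proj(p,tip); g=proj(p,gp);print(n,u,g)
    c=np.round((u*.7+g*.3)).astype(int); x0,y0=max(c[0]-40,0),max(c[1]-60,0)
    cr=im[y0:y0+120,x0:x0+80];print(x0,y0); cr=np.clip(255*(cr/255.)**.5,0,255).astype(np.uint8)
    out[:,i*400:i*400+400]=cv2.resize(cr,(400,600),interpolation=cv2.INTER_CUBIC)
cv2.imwrite("pics/t1.png",out)
E
```

```text
3.875 [0.63858047 0.05283799 0.3418857 ] [-2.39461383e+00 -2.03301877e+00  1.14661079e-03] [ 0.22291849  0.45432244 -1.73235454] [-0.0116167   0.08859769 -0.0124373 ] 0.021544676824952074
[[ 0.162  0.987 -0.001]
 [ 0.987 -0.162 -0.   ]
 [-0.    -0.001 -1.   ]]
scene [152.79517275 210.09410755] [215.7217918 220.4039386]
132 153
side [227.04876954 129.15553636] [209.87961798 147.69558212]
182 75
```

View pics/t1.png

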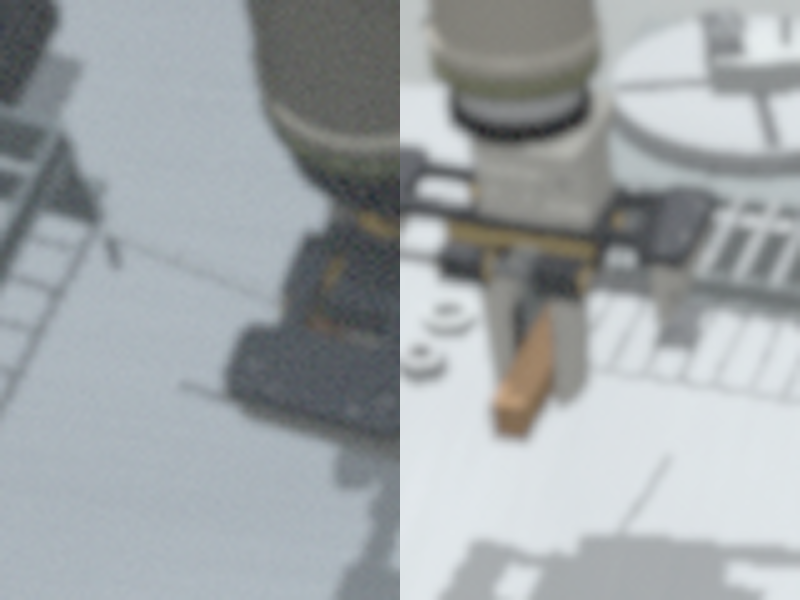

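In the scene half the leg is at crop (110,238)–(118,268). In the side view it is hidden behind the gripper. I'll turn the hook so both cameras see the point.

Call:
{"fn": "carry_out", "kwargs": {
  "targets": [
    {"x": 0,"y": 0,"z": 0,"ax": 0,"ay": 0,"az": -1.38,"hand": 15},
    {"x": 0,"y": 0,"z": 0,"ax": 0,"ay": 0,"az": -1.38,"hand": 15},
    {"x": 0,"y": 0,"z": 0,"ax": 0,"ay": 0,"az": -1.38,"hand": 15},
    {"x": 0,"y": 0,"z": 0,"ax": 0,"ay": 0,"az": -1.38,"hand": 15},
    {"x": 0,"y": 0,"z": 0,"ax": 0,"ay": 0,"az": -1.38,"hand": 15},
    {"x": 0,"y": 0,"z": 0,"ax": 0,"ay": 0,"az": -1.38,"hand": 15},
    {"x": 0,"y": 0,"z": 0,"ax": 0,"ay": 0,"az": -1.38,"hand": 15},
    {"x": 0,"y": 0,"z": 0,"ax": 0,"ay": 0,"az": -1.38,"hand": 15}
  ]
}}

```text
t: 4.97
tool_pos: [0.6366, 0.0565, 0.3427]
orientation: [-0.539, -3.094, -0.0]
force: [1.0, -0.2, -0.9]
opening: 0.0216
gripper_force: 40.0
```

```bash
python3 - <<'E'
from h import *
s=read_state();print(s["t"],s["tool_pos"],s["orientation"],s["q"])
T=tf(s).as_matrix();print(T.round(3))
np.savez("s2.npz",pos=s["tool_pos"],T=T)
out=np.zeros((600,800,3),np.uint8)
for i,n in enumerate(("scene","side")):
    ims=[read_camera(n)[0] for _ in range(3)];im=np.mean(ims,0).astype(np.uint8);cv2.imwrite(f"pics/{n}2.png",im);p=camera_params(n)
    tip=s["tool_pos"]+T@np.array([-.15,0,.167+.031]);gp=s["tool_pos"]+T@np.array([-.0,0,.167]); u=proj(p,tip); g=proj(p,gp);print(n,u,g)
    c=np.round((u*.8+g*.2)).astype(int); x0,y0=c[0]-25,c[1]-38
    cr=im[y0:y0+75,x0:x0+50];print(x0,y0); cr=np.clip(255*(cr/255.)**.5,0,255).astype(np.uint8)
    out[:,i*400:i*400+400]=cv2.resize(cr,(400,600),interpolation=cv2.INTER_CUBIC)
cv2.imwrite("pics/t2.png",out)
E
```

```text
4.975 [0.63658731 0.05650955 0.34271022] [-5.38674991e-01 -3.09436410e+00 -2.78981345e-04] [ 8.24785709e-03  2.69246138e-01  1.44454420e+00  3.02020184e-04
  1.42845067e+00 -1.21788061e+00]
[[-0.941  0.338 -0.001]
 [ 0.338  0.941  0.   ]
 [ 0.001  0.    -1.   ]]
scene [180.72901695 285.76480384] [217.63137886 219.60334006]
163 235
side [166.18989466 144.10997072] [210.32198654 148.26764911]
150 107
```

View pics/t2.png

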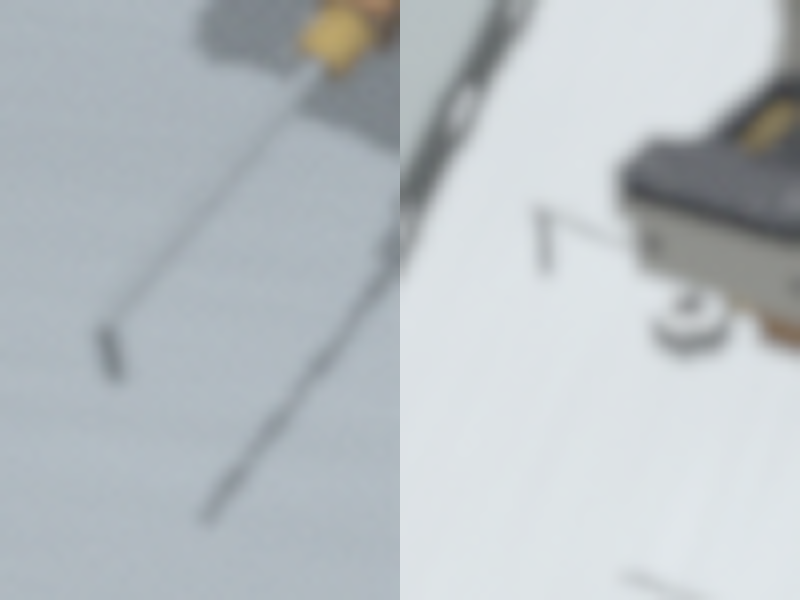

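The scene crop shows the leg from (104,325) to (118,380). The side crop shows it from (141,208) to (145,272). Triangulating.

```bash
python3 - <<'E'
from h import *
z=np.load("s2.npz");pos,T=z["pos"],z["T"]
def tri(a,b):
    o1,d1=ray(camera_params("scene"),*a);o2,d2=ray(camera_params("side"),*b)
    d1/=np.linalg.norm(d1);d2/=np.linalg.norm(d2)
    t=np.linalg.lstsq(np.c_[d1,-d2],o2-o1,rcond=None)[0];A,B=o1+d1*t[0],o2+d2*t[1];return (A+B)/2,np.linalg.norm(A-B)
f=lambda X,Y,x0,y0:(x0+(X+.5)/8-.5,y0+(Y+.5)/8-.5)
for sc,si in [((118,380),(145,272)),((104,325),(141,208))]:
    X,e=tri(f(*sc,163,235),f(*si,150,107));print(X.round(4),e.round(4),(T.T@(X-pos)*1000).round(1))
im=cv2.imread("pics/scene2.png"); p=camera_params("scene")
E
```

```text
[ 0.7739 -0.0008  0.1527] 0.0002 [-148.8   -7.5  189.9]
[ 7.715e-01 -5.000e-04  1.806e-01] 0.0002 [-146.3   -8.1  162.1]
```

Call:
{"fn": "carry_out", "kwargs": {
  "targets": [
    {"x": 0,"y": 0,"z": -0.05,"ax": 0,"ay": 0,"az": 0.18,"hand": 15},
    {"x": -0.01,"y": -0.03,"z": -0.06,"ax": 0,"ay": 0,"az": 0.36,"hand": 15},
    {"x": -0.03,"y": -0.08,"z": -0.06,"ax": 0,"ay": 0,"az": 0.54,"hand": 15},
    {"x": -0.05,"y": -0.13,"z": -0.06,"ax": 0,"ay": 0,"az": 0.72,"hand": 15},
    {"x": -0.07,"y": -0.18,"z": -0.06,"ax": 0,"ay": 0,"az": 0.9,"hand": 15},
    {"x": -0.092,"y": -0.218,"z": -0.06,"ax": 0,"ay": 0,"az": 1.08,"hand": 15},
    {"x": -0.092,"y": -0.218,"z": -0.06,"ax": 0,"ay": 0,"az": 1.26,"hand": 15},
    {"x": -0.092,"y": -0.218,"z": -0.06,"ax": 0,"ay": 0,"az": 1.38,"hand": 15}
  ]
}}

```text
t: 6.28
tool_pos: [0.6489, -0.1823, 0.4024]
orientation: [-2.399, -2.028, 0.0]
force: [-0.1, -0.2, -2.0]
opening: 0.0215
gripper_force: 40.0
```

Call:
{"fn": "carry_out", "kwargs": {
  "targets": [
    {"x": 0,"y": 0,"z": 0,"ax": 0,"ay": 0,"az": 0,"hand": 15}
  ]
}}

```text
t: 6.4
tool_pos: [0.649, -0.1815, 0.4026]
orientation: [-2.392, -2.036, 0.0]
force: [-0.0, -0.2, -1.1]
opening: 0.0216
gripper_force: 40.0
```

```bash
python3 - <<'E'
from h import *
import pickle
s=read_state();print(s["t"],s["tool_pos"],s["orientation"],s["dq"].round(3))
p=camera_params("wrist");im=np.mean([read_camera("wrist")[0] for _ in range(3)],0);d=read_camera("wrist")[1]
pickle.dump((p,im,d,s),open("w3.pkl","wb"))
print(p["position"],rotm(p).round(3))
im=np.clip(255*(im/255.)**.6,0,255).astype(np.uint8)
out=cv2.resize(im[60:360,100:500],(800,600),interpolation=cv2.INTER_CUBIC);cv2.imwrite("pics/w3.png",out)
E
```

```text
6.4 [ 0.64900926 -0.18153844  0.40257855] [-2.39177208e+00 -2.03646909e+00  1.55791813e-04] [ 0.005 -0.003  0.003 -0.    -0.    -0.072]
[ 0.66200498 -0.09983836  0.3824145 ] [[ 0.987  0.153  0.046]
 [-0.159  0.944  0.289]
 [ 0.001 -0.293  0.956]]
```

View pics/w3.png

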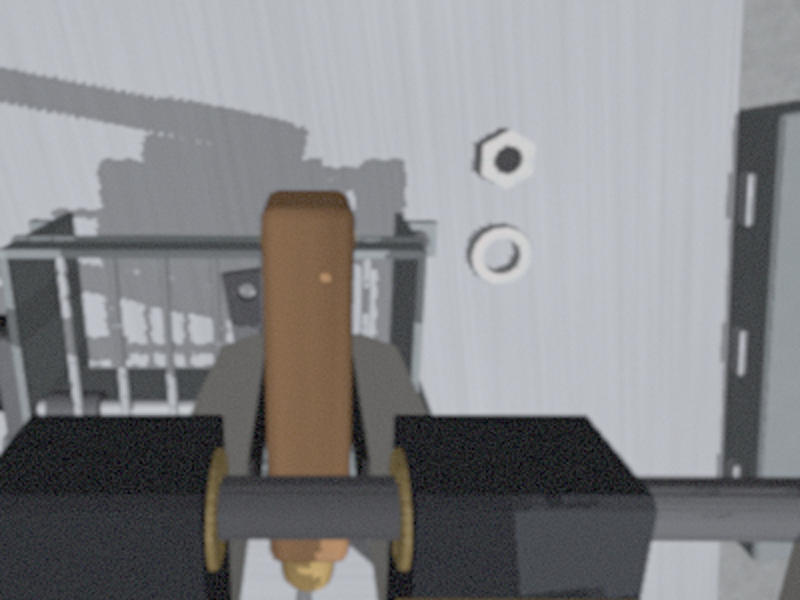

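The strap's near end is at crop (222–263, 266–325), with its near hole clearly visible at (247,290), which is full-frame pixel (223.3,204.8). The guard's left and right cheeks are at columns about 410 and 40.

```bash
python3 - <<'E'
from h import *
import pickle
p,im,d,s=pickle.load(open("w3.pkl","rb"))
g=im.mean(2);np.set_printoptions(linewidth=220)
print(g[190:226,208:236].astype(int)[:, :])
f=lambda X,Y:(100+(X+.5)/2-.5,60+(Y+.5)/2-.5)
for n,q,z in [("hole",(247,290),.018),("nearL",(223,273),.018),("nearR",(262,266),.018),("left low",(235,325),.018),("footL",(400,222),.012),("footR",(70,216),.012)]:
    print(n,onz(p,*f(*q),z).round(4))
# tip check in scene1
T1=R.from_rotvec([-2.39461383,-2.03301877,.00114661]).as_matrix();t=np.array([.63858,.05284,.34189])+T1@np.array([-.149,-.0077,.1903]);print(proj(camera_params("scene"),t),"seen 155.2 206.2")
E
```

```text
[[78 83 89 ... 48 55 57]
 [80 83 88 ... 49 52 60]
 [82 84 89 ... 49 54 57]
 ...
 [84 83 87 ... 50 51 53]
 [85 85 90 ... 49 53 50]
 [86 82 84 ... 46 51 55]]
hole [ 0.6029 -0.2214  0.018 ]
nearL [ 0.5901 -0.2078  0.018 ]
nearR [ 0.6153 -0.2072  0.018 ]
left low [ 0.5907 -0.2438  0.018 ]
footL [ 0.705  -0.1943  0.012 ]
footR [ 0.5024 -0.1578  0.012 ]
[153.99270522 205.52496363] seen 155.2 206.2
```

Call:
{"fn": "carry_out", "kwargs": {
  "targets": [
    {"x": 0.06,"y": -0.01,"z": 0,"ax": 0,"ay": 0,"az": 0,"hand": 15},
    {"x": 0.12,"y": -0.02,"z": 0,"ax": 0,"ay": 0,"az": 0,"hand": 15},
    {"x": 0.18,"y": -0.031,"z": 0,"ax": 0,"ay": 0,"az": 0,"hand": 15},
    {"x": 0.212,"y": -0.031,"z": 0.04,"ax": 0,"ay": 0,"az": 0,"hand": 15},
    {"x": 0.212,"y": -0.031,"z": 0.1,"ax": 0,"ay": 0,"az": 0,"hand": 15},
    {"x": 0.212,"y": -0.031,"z": 0.15,"ax": 0,"ay": 0,"az": 0,"hand": 15},
    {"x": 0.212,"y": -0.031,"z": 0.18,"ax": 0,"ay": 0,"az": 0,"hand": 15},
    {"x": 0.212,"y": -0.031,"z": 0.186,"ax": 0,"ay": 0,"az": 0,"hand": 15}
  ]
}}

```text
t: 7.6
tool_pos: [0.6508, 0.033, 0.2137]
orientation: [-2.388, -2.036, 0.006]
force: [0.8, -0.2, -1.5]
opening: 0.0221
gripper_force: 40.0
```

Call:
{"fn": "carry_out", "kwargs": {
  "targets": [
    {"x": 0,"y": 0,"z": 0,"ax": 0,"ay": 0,"az": 0,"hand": 15}
  ]
}}

```text
t: 7.72
tool_pos: [0.6526, 0.0328, 0.2176]
orientation: [2.391, 2.037, 0.001]
force: [0.5, -0.3, -1.6]
opening: 0.0219
gripper_force: 40.0
```

```bash
python3 - <<'E'
from h import *
s=read_state();print(s["t"],s["tool_pos"],s["orientation"],s["force"],s["wrist_torque"])
T=tf(s).as_matrix();tip=s["tool_pos"]+T@np.array([-.149,-.0077,.1903]);print(tip.round(4),(T.T@(np.array([.6029,-.2214,.026])-tip)).round(4))
im=np.mean([read_camera("scene")[0] for _ in range(3)],0).astype(np.uint8)
print("pred",proj(camera_params("scene"),tip))
g=im.mean(2)
u,v=proj(camera_params("scene"),tip).astype(int)
out=[np.clip(255*(a/255.)**.5,0,255).astype(np.uint8) for a in (im[v-18:v+20,u-25:u+25],)]
cv2.imwrite("pics/e1.png",cv2.resize(out[0],(600,456),interpolation=cv2.INTER_CUBIC));print(u-25,v-18)
E
```

```text
7.725 [0.65261494 0.03281885 0.21762946] [2.39081003e+00 2.03720219e+00 9.35106906e-04] [ 0.50946917 -0.28033662 -1.60112884] [-0.00082394  0.04632333  0.00581298]
[ 0.6215 -0.1131  0.0273] [-0.1099 -0.0012  0.0013]
pred [154.08734817 236.90947689]
129 218
```

View pics/e1.png

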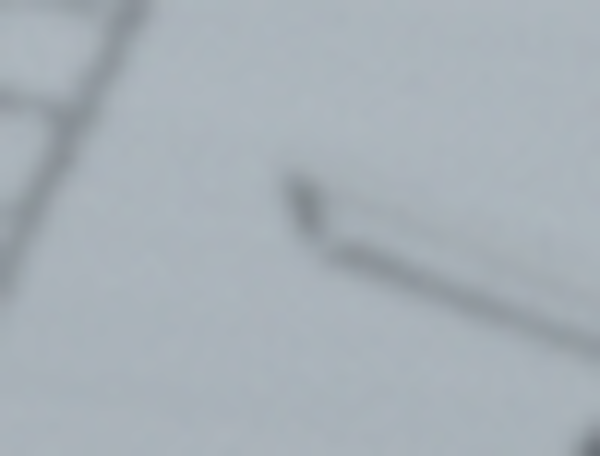

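The point is at crop (315,235), about 0.7 px from the prediction. Moving in under the guard.

Call:
{"fn": "carry_out", "kwargs": {
  "targets": [
    {"x": -0.025,"y": 0,"z": 0,"ax": 0,"ay": 0,"az": 0,"hand": 15},
    {"x": -0.055,"y": -0.001,"z": 0,"ax": 0,"ay": 0,"az": 0,"hand": 15},
    {"x": -0.085,"y": -0.001,"z": 0,"ax": 0,"ay": 0,"az": 0,"hand": 15},
    {"x": -0.11,"y": -0.001,"z": 0,"ax": 0,"ay": 0,"az": 0,"hand": 15},
    {"x": -0.11,"y": -0.001,"z": 0.002,"ax": 0,"ay": 0,"az": 0,"hand": 15},
    {"x": -0.11,"y": -0.001,"z": 0.004,"ax": 0,"ay": 0,"az": 0,"hand": 15},
    {"x": -0.11,"y": -0.001,"z": 0.005,"ax": 0,"ay": 0,"az": 0,"hand": 15},
    {"x": -0.11,"y": -0.001,"z": 0.006,"ax": 0,"ay": 0,"az": 0,"hand": 15}
  ]
}}

```text
t: 8.88
tool_pos: [0.6338, -0.0748, 0.2107]
orientation: [-2.391, -2.038, -0.0]
force: [-0.1, -0.4, -2.2]
opening: 0.0219
gripper_force: 40.0
```

```bash
cat > st.py <<'E'
from h import *
s=read_state();T=tf(s).as_matrix();tip=s["tool_pos"]+T@np.array([-.149,-.0077,.1903])
print(s["t"],s["tool_pos"].round(4),tip.round(4),(T.T@s["force"]).round(2),(T.T@s["wrist_torque"]).round(3),"tohole",(T.T@(np.array([.6029,-.2214,.02])-tip)).round(4))
E
python3 st.py
```

```text
8.875 [ 0.6338 -0.0748  0.2107] [ 0.6027 -0.2207  0.0204] [-0.43 -0.04  2.23] [ 0.016 -0.034  0.013] tohole [-0.0006  0.0003  0.0004]
```

Call:
{"fn": "carry_out", "kwargs": {
  "targets": [
    {"x": 0,"y": 0,"z": 0.001,"ax": 0,"ay": 0,"az": 0,"hand": 15},
    {"x": 0,"y": 0,"z": 0.002,"ax": 0,"ay": 0,"az": 0,"hand": 15},
    {"x": 0,"y": 0,"z": 0.003,"ax": 0,"ay": 0,"az": 0,"hand": 15},
    {"x": 0,"y": 0,"z": 0.003,"ax": 0,"ay": 0,"az": 0,"hand": 15}
  ]
}}

```text
t: 9.38
tool_pos: [0.6337, -0.0757, 0.2076]
orientation: [-2.392, -2.037, 0.0]
force: [0.2, -0.7, -1.4]
opening: 0.0216
gripper_force: 40.0
```

```bash
python3 st.py
```

```text
9.375 [ 0.6337 -0.0757  0.2076] [ 0.6023 -0.2216  0.0173] [-0.65  0.32  1.38] [ 0.044 -0.118 -0.062] tohole [ 0.0003  0.0005 -0.0027]
```

Call:
{"fn": "carry_out", "kwargs": {
  "targets": [
    {"x": 0,"y": 0,"z": 0.001,"ax": 0,"ay": 0,"az": 0,"hand": 15},
    {"x": 0,"y": 0,"z": 0.001,"ax": 0,"ay": 0,"az": 0,"hand": 15}
  ]
}}

```text
t: 9.62
tool_pos: [0.6337, -0.0757, 0.2067]
orientation: [2.392, 2.037, -0.0]
force: [-0.0, -0.5, 0.1]
opening: 0.0216
gripper_force: 40.0
```

```bash
python3 st.py
```

```text
9.625 [ 0.6337 -0.0757  0.2067] [ 0.6024 -0.2216  0.0164] [-0.48  0.06 -0.14] [ 0.036 -0.137 -0.081] tohole [ 0.0003  0.0005 -0.0036]
```

Call:
{"fn": "carry_out", "kwargs": {
  "targets": [
    {"x": 0,"y": 0.001,"z": -0.0005,"ax": 0,"ay": 0,"az": 0,"hand": 15},
    {"x": 0,"y": 0.002,"z": -0.0005,"ax": 0,"ay": 0,"az": 0,"hand": 15},
    {"x": 0,"y": 0.002,"z": 0.0005,"ax": 0,"ay": 0,"az": 0,"hand": 15},
    {"x": 0,"y": 0.002,"z": 0.0005,"ax": 0,"ay": 0,"az": 0,"hand": 15}
  ]
}}

```text
t: 10.12
tool_pos: [0.6357, -0.076, 0.2061]
orientation: [-2.392, -2.037, 0.0]
force: [0.1, -0.2, -1.0]
opening: 0.0219
gripper_force: 40.0
```

```bash
python3 st.py
```

```text
10.125 [ 0.6357 -0.076   0.2061] [ 0.6043 -0.2218  0.0158] [-0.18  0.11  0.99] [ 0.036 -0.077  0.004] tohole [ 0.0002 -0.0014 -0.0042]
```

Call:
{"fn": "carry_out", "kwargs": {
  "targets": [
    {"x": 0,"y": 0,"z": 0.0007,"ax": 0,"ay": 0,"az": 0,"hand": 15},
    {"x": 0,"y": 0,"z": 0.0012,"ax": 0,"ay": 0,"az": 0,"hand": 15},
    {"x": 0,"y": 0,"z": 0.0012,"ax": 0,"ay": 0,"az": 0,"hand": 15}
  ]
}}

```text
t: 10.5
tool_pos: [0.6357, -0.076, 0.205]
orientation: [-2.392, -2.037, 0.0]
force: [-0.6, -0.1, -1.7]
opening: 0.0219
gripper_force: 40.0
```

```bash
python3 st.py
```

```text
10.5 [ 0.6357 -0.076   0.205 ] [ 0.6043 -0.2219  0.0147] [-0.21 -0.57  1.75] [ 0.025 -0.104  0.   ] tohole [ 0.0002 -0.0015 -0.0053]
```

The vertical load vanished 2 mm below the contact height, so the point is in the hole. Going a little deeper.

Call:
{"fn": "carry_out", "kwargs": {
  "targets": [
    {"x": 0,"y": 0,"z": 0.001,"ax": 0,"ay": 0,"az": 0,"hand": 15},
    {"x": 0,"y": 0,"z": 0.002,"ax": 0,"ay": 0,"az": 0,"hand": 15},
    {"x": 0,"y": 0,"z": 0.002,"ax": 0,"ay": 0,"az": 0,"hand": 15}
  ]
}}

```text
t: 10.88
tool_pos: [0.6358, -0.076, 0.2032]
orientation: [2.392, 2.037, 0.0]
force: [-0.9, -0.5, -0.1]
opening: 0.0213
gripper_force: 40.0
```

```bash
python3 st.py
```

```text
10.875 [ 0.6358 -0.076   0.2032] [ 0.6045 -0.2219  0.0129] [-0.63 -0.78  0.09] [ 0.104 -0.317  0.057] tohole [ 0.0002 -0.0017 -0.0071]
```

The plate is touched lightly (about 1.6 N), with the tip about 5 mm in. I'll ease up 1.2 mm and draw the strap out.

Call:
{"fn": "carry_out", "kwargs": {
  "targets": [
    {"x": 0,"y": 0,"z": -0.0012,"ax": 0,"ay": 0,"az": 0,"hand": 15},
    {"x": 0.002,"y": 0,"z": -0.0012,"ax": 0,"ay": 0,"az": 0,"hand": 15},
    {"x": 0.005,"y": 0,"z": -0.0012,"ax": 0,"ay": 0,"az": 0,"hand": 15},
    {"x": 0.008,"y": 0,"z": -0.0012,"ax": 0,"ay": 0,"az": 0,"hand": 15},
    {"x": 0.012,"y": 0,"z": -0.0012,"ax": 0,"ay": 0,"az": 0,"hand": 15},
    {"x": 0.016,"y": 0,"z": -0.0012,"ax": 0,"ay": 0,"az": 0,"hand": 15},
    {"x": 0.02,"y": 0,"z": -0.0012,"ax": 0,"ay": 0,"az": 0,"hand": 15}
  ]
}}

```text
t: 11.75
tool_pos: [0.639, -0.0559, 0.2042]
orientation: [2.392, 2.037, 0.0]
force: [-1.2, -0.6, -0.9]
opening: 0.0219
gripper_force: 40.0
```

```bash
python3 st.py
```

```text
11.75 [ 0.639  -0.0559  0.2042] [ 0.6076 -0.2018  0.0139] [-0.73 -1.08  0.92] [ 0.045 -0.172  0.011] tohole [-0.0201 -0.0016 -0.0061]
```

Call:
{"fn": "carry_out", "kwargs": {
  "targets": [
    {"x": 0.006,"y": 0,"z": 0,"ax": 0,"ay": 0,"az": 0,"hand": 15},
    {"x": 0.014,"y": 0,"z": 0,"ax": 0,"ay": 0,"az": 0,"hand": 15},
    {"x": 0.022,"y": 0,"z": 0,"ax": 0,"ay": 0,"az": 0,"hand": 15},
    {"x": 0.03,"y": 0,"z": 0,"ax": 0,"ay": 0,"az": 0,"hand": 15},
    {"x": 0.038,"y": 0,"z": 0,"ax": 0,"ay": 0,"az": 0,"hand": 15},
    {"x": 0.046,"y": 0,"z": 0,"ax": 0,"ay": 0,"az": 0,"hand": 15},
    {"x": 0.052,"y": 0,"z": 0,"ax": 0,"ay": 0,"az": 0,"hand": 15},
    {"x": 0.055,"y": 0,"z": 0,"ax": 0,"ay": 0,"az": 0,"hand": 15}
  ]
}}

```text
t: 12.75
tool_pos: [0.6477, -0.0015, 0.2042]
orientation: [2.391, 2.037, -0.0]
force: [-0.4, -0.1, -1.8]
opening: 0.0218
gripper_force: 40.0
```

```bash
python3 st.py; python3 - <<'E'
from h import *
p=camera_params("scene");s=read_state();T=tf(s).as_matrix();tip=s["tool_pos"]+T@np.array([-.149,-.0077,.1903])
im=np.mean([read_camera("scene")[0] for _ in range(2)],0).astype(np.uint8);u,v=proj(p,tip);print(u,v)
x0,y0=int(u)-40,int(v)-30;cr=np.clip(255*(im[y0:y0+60,x0:x0+80]/255.)**.5,0,255).astype(np.uint8);print(x0,y0)
cv2.imwrite("pics/d1.png",cv2.resize(cr,(800,600),interpolation=cv2.INTER_CUBIC))
E
```

```text
12.75 [ 0.6477 -0.0015  0.2042] [ 0.6164 -0.1474  0.0139] [-0.14 -0.34  1.81] [ 0.079 -0.123 -0.011] tohole [-0.0752 -0.0016 -0.0061]
142.05991604780795 235.9637354674589
102 205
```

View pics/d1.png

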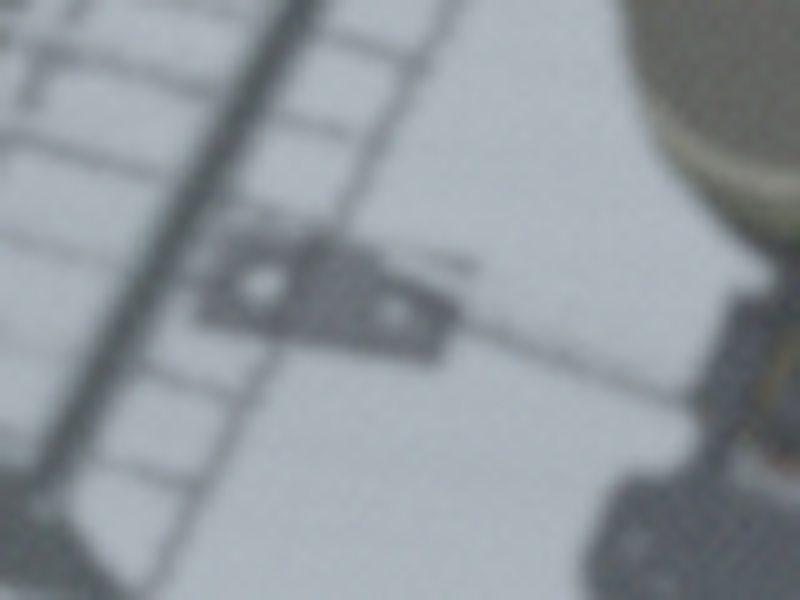

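The strap follows: near hole at crop (400,310) on the wire, far hole at (262,285), now half out of the guard. Drawing on.

Call:
{"fn": "carry_out", "kwargs": {
  "targets": [
    {"x": 0.006,"y": 0,"z": 0,"ax": 0,"ay": 0,"az": 0,"hand": 15},
    {"x": 0.015,"y": 0,"z": 0,"ax": 0,"ay": 0,"az": 0,"hand": 15},
    {"x": 0.024,"y": 0,"z": 0,"ax": 0,"ay": 0,"az": 0,"hand": 15},
    {"x": 0.033,"y": 0,"z": 0,"ax": 0,"ay": 0,"az": 0,"hand": 15},
    {"x": 0.042,"y": 0,"z": 0,"ax": 0,"ay": 0,"az": 0,"hand": 15},
    {"x": 0.05,"y": 0,"z": 0,"ax": 0,"ay": 0,"az": 0,"hand": 15},
    {"x": 0.055,"y": 0,"z": 0,"ax": 0,"ay": 0,"az": 0,"hand": 15}
  ]
}}

```text
t: 13.72
tool_pos: [0.6565, 0.053, 0.2042]
orientation: [-2.391, -2.037, 0.0]
force: [-0.3, -0.8, -1.0]
opening: 0.0216
gripper_force: 40.0
```

Call:
{"fn": "carry_out", "kwargs": {
  "targets": [
    {"x": 0.006,"y": 0,"z": 0,"ax": 0,"ay": 0,"az": 0,"hand": 15},
    {"x": 0.015,"y": 0,"z": 0,"ax": 0,"ay": 0,"az": 0,"hand": 15},
    {"x": 0.024,"y": 0,"z": 0,"ax": 0,"ay": 0,"az": 0,"hand": 15},
    {"x": 0.033,"y": 0,"z": 0,"ax": 0,"ay": 0,"az": 0,"hand": 15},
    {"x": 0.042,"y": 0,"z": 0,"ax": 0,"ay": 0,"az": 0,"hand": 15},
    {"x": 0.048,"y": 0,"z": 0,"ax": 0,"ay": 0,"az": 0,"hand": 15},
    {"x": 0.05,"y": 0,"z": 0,"ax": 0,"ay": 0,"az": 0,"hand": 15},
    {"x": 0.05,"y": 0,"z": 0,"ax": 0,"ay": 0,"az": 0,"hand": 15}
  ]
}}

```text
t: 14.72
tool_pos: [0.6644, 0.1018, 0.2042]
orientation: [-2.392, -2.037, -0.0]
force: [0.9, -0.3, -1.7]
opening: 0.022
gripper_force: 40.0
```

```bash
cat > strap.py <<'E'
from h import *
p=camera_params("scene");im=np.mean([read_camera("scene")[0] for _ in range(2)],0).astype(np.uint8)
s=read_state();T=tf(s).as_matrix();tip=s["tool_pos"]+T@np.array([-.149,-.0077,.1903])
tip=np.array([.633,-.0455,.018]) if s["t"]>16 else tip
u,v=proj(p,tip);x0,y0=int(u)-45,int(v)-30
g=im[y0:y0+60,x0:x0+90].astype(int).mean(2);bg=np.median(g);print("bg",bg)
m=(g<.68*bg).astype(np.uint8)*255
for c,st,mm in blobs(m,40):
    ys,xs=np.where(mm);P=np.array([onz(p,a+x0,b+y0,.018)[:2] for a,b in zip(xs,ys)])*1000
    print(c+[x0,y0],st,cv2.minAreaRect(P.astype(np.float32)))
E
python3 st.py; python3 strap.py
```

```text
14.725 [0.6644 0.1018 0.2042] [ 0.6331 -0.0441  0.0139] [-0.19  0.94  1.71] [ 0.032 -0.073  0.053] tohole [-0.1799 -0.0015 -0.0061]
bg 124.33333333333333
[219.44245142 249.2690583 ] [ 72   0  18  60 669] ((618.9874267578125, 39.709877014160156), (158.5587615966797, 39.44757843017578), 9.900960922241211)
[173.96703297 245.53846154] [ 25  21  28  15 273] ((632.5131225585938, -60.55656814575195), (66.22006225585938, 29.74637222290039), 87.35515594482422)
```

The strap is fully out (centre (0.6325,−0.0606), its far end about 75 mm clear of the guard). I'll slacken the hook 3 mm and lift it out slowly.

Call:
{"fn": "carry_out", "kwargs": {
  "targets": [
    {"x": -0.003,"y": 0,"z": 0,"ax": 0,"ay": 0,"az": 0,"hand": 15},
    {"x": -0.003,"y": 0,"z": -0.002,"ax": 0,"ay": 0,"az": 0,"hand": 15},
    {"x": -0.003,"y": 0,"z": -0.005,"ax": 0,"ay": 0,"az": 0,"hand": 15},
    {"x": -0.003,"y": 0,"z": -0.009,"ax": 0,"ay": 0,"az": 0,"hand": 15},
    {"x": -0.003,"y": 0,"z": -0.02,"ax": 0,"ay": 0,"az": 0,"hand": 15},
    {"x": -0.003,"y": 0,"z": -0.05,"ax": 0,"ay": 0,"az": 0,"hand": 15},
    {"x": -0.003,"y": 0,"z": -0.1,"ax": 0,"ay": 0,"az": 0,"hand": 15},
    {"x": -0.003,"y": 0,"z": -0.12,"ax": 0,"ay": 0,"az": 0,"hand": 15}
  ]
}}

```text
t: 15.82
tool_pos: [0.665, 0.0989, 0.3291]
orientation: [2.389, 2.034, 0.008]
force: [0.6, 0.1, -1.2]
opening: 0.0217
gripper_force: 40.0
```

```bash
cat > back.py <<'E'
from h import *
s=read_state();r=tf(s);tgt=np.array([.4681,.2698,.2227]);rt=R.from_rotvec([2.48489,1.92221,-.0002])
print(s["t"],s["tool_pos"].round(4),"shift",r.inv().apply(tgt-s["tool_pos"]).round(4),"turn",(r.inv()*rt).as_rotvec().round(4),(r.inv().apply(s["force"])).round(2))
E
python3 back.py; python3 strap.py
```

```text
15.825 [0.665  0.0989 0.3291] shift [ 0.1372 -0.2222  0.1052] turn [ 0.0064 -0.002   0.0941] [0.2  0.62 1.17]
bg 125.33333333333333
[136.45945946 200.27477477] [  0   0  26  28 222] ((530.4345703125, -177.6934814453125), (81.69087982177734, 62.633575439453125), 13.652471542358398)
[213.03092784 197.75257732] [81  0  9 17 97] ((492.9995422363281, 3.7256946563720703), (49.80597686767578, 20.782920837402344), 10.546582221984863)
[209.75925926 238.85185185] [ 71  25  19  35 378] ((591.6348266601562, 10.681722640991211), (94.06803131103516, 43.21072769165039), 10.54488468170166)
[174.4265233  245.15053763] [ 34  46  29  14 279] ((632.251953125, -60.721221923828125), (66.02965545654297, 30.242271423339844), 88.35198211669922)
```

Call:
{"fn": "carry_out", "kwargs": {
  "targets": [
    {"x": 0.026,"y": -0.042,"z": 0,"ax": 0,"ay": 0,"az": 0.094,"hand": 15},
    {"x": 0.052,"y": -0.084,"z": 0,"ax": 0,"ay": 0,"az": 0.094,"hand": 15},
    {"x": 0.078,"y": -0.126,"z": 0,"ax": 0,"ay": 0,"az": 0.094,"hand": 15},
    {"x": 0.104,"y": -0.168,"z": 0,"ax": 0,"ay": 0,"az": 0.094,"hand": 15},
    {"x": 0.125,"y": -0.202,"z": 0,"ax": 0,"ay": 0,"az": 0.094,"hand": 15},
    {"x": 0.1375,"y": -0.222,"z": 0,"ax": 0,"ay": 0,"az": 0.094,"hand": 15},
    {"x": 0.1375,"y": -0.222,"z": 0,"ax": 0,"ay": 0,"az": 0.094,"hand": 15},
    {"x": 0.1375,"y": -0.222,"z": 0,"ax": 0,"ay": 0,"az": 0.094,"hand": 15}
  ]
}}

```text
t: 16.92
tool_pos: [0.4667, 0.2694, 0.3229]
orientation: [2.485, 1.922, -0.003]
force: [0.5, -0.4, -1.6]
opening: 0.0217
gripper_force: 40.0
```

```bash
python3 back.py
```

```text
16.925 [0.4667 0.2694 0.3229] shift [0.0009 0.0014 0.1002] turn [-0.001   0.0013  0.0001] [-0.27  0.6   1.6 ]
```

Call:
{"fn": "carry_out", "kwargs": {
  "targets": [
    {"x": 0.0007,"y": 0.001,"z": 0.03,"ax": 0,"ay": 0,"az": 0,"hand": 15},
    {"x": 0.0007,"y": 0.001,"z": 0.06,"ax": 0,"ay": 0,"az": 0,"hand": 15},
    {"x": 0.0007,"y": 0.001,"z": 0.08,"ax": 0,"ay": 0,"az": 0,"hand": 15},
    {"x": 0.0007,"y": 0.001,"z": 0.09,"ax": 0,"ay": 0,"az": 0,"hand": 15},
    {"x": 0.0007,"y": 0.001,"z": 0.096,"ax": 0,"ay": 0,"az": 0,"hand": 15},
    {"x": 0.0007,"y": 0.001,"z": 0.098,"ax": 0,"ay": 0,"az": 0,"hand": 15},
    {"x": 0.0007,"y": 0.001,"z": 0.099,"ax": 0,"ay": 0,"az": 0,"hand": 15},
    {"x": 0.0007,"y": 0.001,"z": 0.099,"ax": 0,"ay": 0,"az": 0,"hand": 15}
  ]
}}

```text
t: 17.92
tool_pos: [0.468, 0.2704, 0.2258]
orientation: [2.485, 1.922, 0.002]
force: [-0.8, 0.3, -1.4]
opening: 0.0218
gripper_force: 40.0
```

```bash
python3 back.py
```

```text
17.925 [0.468  0.2704 0.2258] shift [-0.0006  0.0002  0.0031] turn [ 0.0009 -0.0007  0.0001] [ 0.13 -0.87  1.39]
```

Call:
{"fn": "carry_out", "kwargs": {
  "targets": [
    {"x": -0.0004,"y": 0,"z": 0.001,"ax": 0,"ay": 0,"az": 0,"hand": 15},
    {"x": -0.0004,"y": 0,"z": 0.0018,"ax": 0,"ay": 0,"az": 0,"hand": 15},
    {"x": -0.0004,"y": 0,"z": 0.0024,"ax": 0,"ay": 0,"az": 0,"hand": 15},
    {"x": -0.0004,"y": 0,"z": 0.0024,"ax": 0,"ay": 0,"az": 0,"hand": 15}
  ]
}}

```text
t: 18.42
tool_pos: [0.4676, 0.2699, 0.2228]
orientation: [-2.485, -1.922, 0.0]
force: [0.5, 0.4, -2.2]
opening: 0.022
gripper_force: 40.0
```

```bash
python3 back.py
```

```text
18.425 [0.4676 0.2699 0.2228] shift [0.     0.0005 0.0001] turn [-0. -0.  0.] [0.47 0.36 2.19]
```

Call:
{"fn": "carry_out", "kwargs": {
  "targets": [
    {"x": 0,"y": 0.0004,"z": 0.0003,"ax": 0,"ay": 0,"az": 0,"hand": 15},
    {"x": 0,"y": 0.0004,"z": 0.0005,"ax": 0,"ay": 0,"az": 0,"hand": 15}
  ]
}}

```text
t: 18.68
tool_pos: [0.4681, 0.2698, 0.2227]
orientation: [-2.485, -1.922, 0.0]
force: [-2.7, -0.5, 4.1]
opening: 0.0215
gripper_force: 40.0
```

```bash
python3 back.py
```

```text
18.675 [0.4681 0.2698 0.2227] shift [-0.  0. -0.] turn [-0.     -0.0001  0.    ] [-1.15 -2.49 -4.1 ]
```

Seated in the saddles at the original pose. Easing off and releasing.

Call:
{"fn": "carry_out", "kwargs": {
  "targets": [
    {"x": 0,"y": 0,"z": -0.0003,"ax": 0,"ay": 0,"az": 0,"hand": 15},
    {"x": 0,"y": 0,"z": -0.0003,"ax": 0,"ay": 0,"az": 0,"hand": 30},
    {"x": 0,"y": 0,"z": -0.0003,"ax": 0,"ay": 0,"az": 0,"hand": 60},
    {"x": 0,"y": 0,"z": -0.0003,"ax": 0,"ay": 0,"az": 0,"hand": 70},
    {"x": 0,"y": 0,"z": -0.0003,"ax": 0,"ay": 0,"az": 0,"hand": 70},
    {"x": 0,"y": 0,"z": -0.0003,"ax": 0,"ay": 0,"az": 0,"hand": 70}
  ]
}}

```text
t: 19.42
tool_pos: [0.4681, 0.2698, 0.2226]
orientation: [2.485, 1.922, -0.0]
force: [-0.6, -0.1, -0.6]
opening: 0.0626
gripper_force: 0.0
```

Call:
{"fn": "carry_out", "kwargs": {
  "targets": [
    {"x": 0,"y": 0,"z": -0.01,"ax": 0,"ay": 0,"az": 0,"hand": 70},
    {"x": 0,"y": 0,"z": -0.04,"ax": 0,"ay": 0,"az": 0,"hand": 70},
    {"x": 0,"y": 0,"z": -0.08,"ax": 0,"ay": 0,"az": 0,"hand": 70},
    {"x": 0,"y": 0,"z": -0.12,"ax": 0,"ay": 0,"az": 0,"hand": 70},
    {"x": 0,"y": 0,"z": -0.12,"ax": 0,"ay": 0,"az": 0,"hand": 70},
    {"x": 0,"y": 0,"z": -0.12,"ax": 0,"ay": 0,"az": 0,"hand": 70}
  ]
}}

```text
t: 20.18
tool_pos: [0.468, 0.2697, 0.3427]
orientation: [2.485, 1.922, 0.0]
force: [0.7, -0.2, -0.9]
opening: 0.0654
gripper_force: 0.0
```

```bash
python3 - <<'E'
from h import *
s=read_state();p=camera_params("wrist");im,d=read_camera("wrist")
print(s["t"],s["tool_pos"],s["opening"],s["force"])
for c,st,m in blobs(orange(im),300):
    ys,xs=np.where(m); P=np.array([onz(p,u,v,.068)[:2] for u,v in zip(xs,ys)])
    r=cv2.minAreaRect((P*1000).astype(np.float32)); w,V=np.linalg.eigh(np.cov(P.T));print(c,st,r,V[:,1],np.median(d[m]))
p=camera_params("scene");im=read_camera("scene")[0];im0=cv2.imread("pics/scene0.png")
df=(np.abs(im.astype(int)-im0).max(2)>45).astype(np.uint8)*255
for c,st,m in blobs(df,12): print("diff",c.round(),st)
E
python3 strap.py | tail -3
```

```text
20.175 [0.46797461 0.26972674 0.34270855] 0.0653537169672332 [ 0.74006814 -0.17115958 -0.92090528]
[  5.87544484 172.77580071] [  0 126  18  82 843] ((267.89453125, 348.1556091308594), (70.870361328125, 13.997150421142578), 71.57662963867188) [0.38478656 0.92300558] 0.314956
[254.00614439 189.27726575] [ 240  134   28  120 2604] ((467.0008544921875, 269.5293273925781), (110.21417999267578, 22.61271858215332), 74.85343933105469) [0.24428706 0.96970296] 0.2655617
diff [319.   2.] [312   0  14   6  60]
diff [368.   8.] [336   0  54  19 587]
diff [395.   9.] [386   0  18  20 234]
diff [333.  41.] [ 288    3  114   66 2181]
diff [464.  48.] [ 425   22   85   71 2339]
diff [275.  35.] [264  29  28  15 192]
diff [313.  73.] [307  69  10  11  34]
diff [358.  77.] [342  68  27  16 167]
diff [306.  76.] [304  73   6   7  18]
diff [264.  85.] [255  74  18  23 198]
diff [298.  78.] [293  74  11   9  36]
diff [309.  83.] [307  79   6   9  19]
diff [302.  84.] [297  82   9   6  19]
diff [313.  88.] [312  84   4   8  15]
diff [325. 151.] [ 284   97   72  101 3135]
diff [399. 101.] [394  97  10   7  25]
diff [424. 128.] [ 378  103   77   49 1335]
diff [369. 116.] [361 113  16   7  32]
diff [312. 210.] [299 203  27  15 237]
diff [309. 220.] [296 214  26  14 211]
diff [107. 224.] [ 95 220  23   9 113]
diff [103. 230.] [ 97 228  15   5  34]
diff [174. 245.] [161 239  28  14 245]
bg 124.33333333333333
[174.42253521 245.30633803] [ 26  22  28  15 284] ((632.2592163085938, -61.591880798339844), (64.14635467529297, 30.087766647338867), 87.52816009521484)
```

The hook is back where it lay: (467.0,269.5) mm now against (467.7,269.4) mm before, same angle. The strap is in the open. Apart from the arm, its shadows and the strap, nothing else shows a change. Handing in.

```bash
python3 -c "
from plant import robot
print(robot.close_job())"
```

```text
the job is handed in; nothing more can be done
None
```

The strap was hooked through its near hole and drawn flat out, leaving it about 75 mm clear of the guard's front; the hook is back on its rest within 1 mm of where it lay, and the job was handed in at about 20 s.

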